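Top up the bottle carrier and shut it

TASK

Get the bottle carrier ready to go out: find its two empty cells, lower one of the spare small bottles from the steel tray upright into each of them without dropping it, and then shut the carrier's clear hinged cover fully. Leave the bottles that are already in the carrier where they are and the spare that is not needed standing on the tray, and do not shove the larger bottle, the bowl or the blue carton about.

Things in the scene. Friction and masses are not known exactly. Their poses are not given: they have to be found in the camera images.
- carrier: White plastic box, 116 mm (x) by 172 mm (y), 50 mm high, split by 4 mm dividers 40 mm high into 2 rows of 3 square cells, 56 mm pitch, each 52 mm wide inside, floor 4 mm above the worktop. It stands firm. Origin: centre of the underside; -x is the front (robot side), the cover is hinged on +x. Four cells hold a bottle, two are empty; which ones varies.
- cell_1 (a point): Centre of a cell's floor in the carrier, 4 mm above the worktop: front row, left (+y); the cell may be full or empty.
- cell_2 (a point): Centre of a cell's floor in the carrier, 4 mm above the worktop: front row, middle; the cell may be full or empty.
- cell_3 (a point): Centre of a cell's floor in the carrier, 4 mm above the worktop: front row, right (-y); the cell may be full or empty.
- cell_4 (a point): Centre of a cell's floor in the carrier, 4 mm above the worktop: rear (hinge-side) row, left (+y); the cell may be full or empty.
- cell_5 (a point): Centre of a cell's floor in the carrier, 4 mm above the worktop: rear (hinge-side) row, middle; the cell may be full or empty.
- cell_6 (a point): Centre of a cell's floor in the carrier, 4 mm above the worktop: rear (hinge-side) row, right (-y); the cell may be full or empty.
- cover (a joint): Hinge of the carrier's clear cover: 0 rad = shut on the base, grows as it opens up and back; it starts open, leaning back at 1.85 to 2.08 rad (stop at 2.15). A stiff hinge: the cover stays where it is left and does not fall; up to 2 N at its front edge moves it.
- cover_hinge (a point): Middle of the cover's hinge line, which runs along the carrier's y: 62 mm to +x of the carrier's centre, 51 mm above the worktop. Its axes turn with the cover: at joint 0 they are the carrier's, opening turns them about +y.
- cover_edge (a point): Middle of the cover's outer top front edge; shut: 120 mm in front of the hinge, 41 mm above it. The cover is a clear hood 120 x 172 x 41 mm with white edges, 3 mm walls, open below, a 14 x 50 mm tab at the foot of its front wall. Open, its hollow side looks to the robot and this edge is its rearmost. Shut, it clears the caps by 5 mm.
- bottle_1: Small closed white bottle with a blue cap, already in a cell of the carrier, 80 mm tall: round body 45 mm across up to a shoulder 63 mm above the underside, then a cap 25 mm across from there to the top; 0.07 to 0.16 kg. Origin: centre of the underside; z up along the bottle.
- bottle_2: Small closed white bottle with a blue cap, already in a cell of the carrier, 80 mm tall: round body 45 mm across up to a shoulder 63 mm above the underside, then a cap 25 mm across from there to the top; 0.07 to 0.16 kg. Origin: centre of the underside; z up along the bottle.
- bottle_3: Small closed white bottle with a blue cap, already in a cell of the carrier, 80 mm tall: round body 45 mm across up to a shoulder 63 mm above the underside, then a cap 25 mm across from there to the top; 0.07 to 0.16 kg. Origin: centre of the underside; z up along the bottle.
- bottle_4: Small closed white bottle with a blue cap, already in a cell of the carrier, 80 mm tall: round body 45 mm across up to a shoulder 63 mm above the underside, then a cap 25 mm across from there to the top; 0.07 to 0.16 kg. Origin: centre of the underside; z up along the bottle.
- spare_1: Spare small white bottle with a blue cap, the same as those in the carrier, standing on the steel tray (floor 2 mm above the worktop), 80 mm tall: round body 45 mm across up to a shoulder 63 mm above the underside, then a cap 25 mm across from there to the top; 0.07 to 0.16 kg. Origin: centre of the underside; z up along the bottle.
- spare_2: Spare small white bottle with a blue cap, the same as those in the carrier, standing on the steel tray (floor 2 mm above the worktop), 80 mm tall: round body 45 mm across up to a shoulder 63 mm above the underside, then a cap 25 mm across from there to the top; 0.07 to 0.16 kg. Origin: centre of the underside; z up along the bottle.
- spare_3: Spare small white bottle with a blue cap, the same as those in the carrier, standing on the steel tray (floor 2 mm above the worktop), 80 mm tall: round body 45 mm across up to a shoulder 63 mm above the underside, then a cap 25 mm across from there to the top; 0.07 to 0.16 kg. Origin: centre of the underside; z up along the bottle.
- iodine_bottle: Bystander on the same tray: a larger brown bottle, 52 mm across, 90 mm tall, too tall for the carrier's cover. Origin: centre of the underside.
- tray: Fixed shallow pressed-steel tray on the worktop, 298 x 218 mm, rim 26 mm high, long side along its own x (roughly the world's y). Origin: centre of the underside.
- gallipot: Bystander: steel bowl, 98 mm across, 36 mm high, to the left of the carrier. Origin: centre of the underside.
- pad_box: Bystander: blue carton 58 x 88 x 62 mm to the left of the carrier. Origin: centre of the underside.
Not all that is in view belongs to the job. What is shaped like the bottle_2 but turquoise is not meant.

How it is judged (in metres and radians):
On the way, in this order (a step that is already met when the one before it is completed fails the run):
1. every cell of the carrier holds an upright small bottle standing on the cell's floor, let go (((distance between spare_1 and cell_1 below 0.008 m and angle between spare_1's own z axis and vertical below 0.1 rad) or (distance between spare_2 and cell_1 below 0.008 m and angle between spare_2's own z axis and vertical below 0.1 rad) or (distance between spare_3 and cell_1 below 0.008 m and angle between spare_3's own z axis and vertical below 0.1 rad) or (distance between bottle_1 and cell_1 below 0.008 m and angle between bottle_1's own z axis and vertical below 0.1 rad) or (distance between bottle_2 and cell_1 below 0.008 m and angle between bottle_2's own z axis and vertical below 0.1 rad) or (distance between bottle_3 and cell_1 below 0.008 m and angle between bottle_3's own z axis and vertical below 0.1 rad) or (distance between bottle_4 and cell_1 below 0.008 m and angle between bottle_4's own z axis and vertical below 0.1 rad)) and ((distance between spare_1 and cell_2 below 0.008 m and angle between spare_1's own z axis and vertical below 0.1 rad) or (distance between spare_2 and cell_2 below 0.008 m and angle between spare_2's own z axis and vertical below 0.1 rad) or (distance between spare_3 and cell_2 below 0.008 m and angle between spare_3's own z axis and vertical below 0.1 rad) or (distance between bottle_1 and cell_2 below 0.008 m and angle between bottle_1's own z axis and vertical below 0.1 rad) or (distance between bottle_2 and cell_2 below 0.008 m and angle between bottle_2's own z axis and vertical below 0.1 rad) or (distance between bottle_3 and cell_2 below 0.008 m and angle between bottle_3's own z axis and vertical below 0.1 rad) or (distance between bottle_4 and cell_2 below 0.008 m and angle between bottle_4's own z axis and vertical below 0.1 rad)) and ((distance between spare_1 and cell_3 below 0.008 m and angle between spare_1's own z axis and vertical below 0.1 rad) or (distance between spare_2 and cell_3 below 0.008 m and angle between spare_2's own z axis and vertical below 0.1 rad) or (distance between spare_3 and cell_3 below 0.008 m and angle between spare_3's own z axis and vertical below 0.1 rad) or (distance between bottle_1 and cell_3 below 0.008 m and angle between bottle_1's own z axis and vertical below 0.1 rad) or (distance between bottle_2 and cell_3 below 0.008 m and angle between bottle_2's own z axis and vertical below 0.1 rad) or (distance between bottle_3 and cell_3 below 0.008 m and angle between bottle_3's own z axis and vertical below 0.1 rad) or (distance between bottle_4 and cell_3 below 0.008 m and angle between bottle_4's own z axis and vertical below 0.1 rad)) and ((distance between spare_1 and cell_4 below 0.008 m and angle between spare_1's own z axis and vertical below 0.1 rad) or (distance between spare_2 and cell_4 below 0.008 m and angle between spare_2's own z axis and vertical below 0.1 rad) or (distance between spare_3 and cell_4 below 0.008 m and angle between spare_3's own z axis and vertical below 0.1 rad) or (distance between bottle_1 and cell_4 below 0.008 m and angle between bottle_1's own z axis and vertical below 0.1 rad) or (distance between bottle_2 and cell_4 below 0.008 m and angle between bottle_2's own z axis and vertical below 0.1 rad) or (distance between bottle_3 and cell_4 below 0.008 m and angle between bottle_3's own z axis and vertical below 0.1 rad) or (distance between bottle_4 and cell_4 below 0.008 m and angle between bottle_4's own z axis and vertical below 0.1 rad)) and ((distance between spare_1 and cell_5 below 0.008 m and angle between spare_1's own z axis and vertical below 0.1 rad) or (distance between spare_2 and cell_5 below 0.008 m and angle between spare_2's own z axis and vertical below 0.1 rad) or (distance between spare_3 and cell_5 below 0.008 m and angle between spare_3's own z axis and vertical below 0.1 rad) or (distance between bottle_1 and cell_5 below 0.008 m and angle between bottle_1's own z axis and vertical below 0.1 rad) or (distance between bottle_2 and cell_5 below 0.008 m and angle between bottle_2's own z axis and vertical below 0.1 rad) or (distance between bottle_3 and cell_5 below 0.008 m and angle between bottle_3's own z axis and vertical below 0.1 rad) or (distance between bottle_4 and cell_5 below 0.008 m and angle between bottle_4's own z axis and vertical below 0.1 rad)) and ((distance between spare_1 and cell_6 below 0.008 m and angle between spare_1's own z axis and vertical below 0.1 rad) or (distance between spare_2 and cell_6 below 0.008 m and angle between spare_2's own z axis and vertical below 0.1 rad) or (distance between spare_3 and cell_6 below 0.008 m and angle between spare_3's own z axis and vertical below 0.1 rad) or (distance between bottle_1 and cell_6 below 0.008 m and angle between bottle_1's own z axis and vertical below 0.1 rad) or (distance between bottle_2 and cell_6 below 0.008 m and angle between bottle_2's own z axis and vertical below 0.1 rad) or (distance between bottle_3 and cell_6 below 0.008 m and angle between bottle_3's own z axis and vertical below 0.1 rad) or (distance between bottle_4 and cell_6 below 0.008 m and angle between bottle_4's own z axis and vertical below 0.1 rad)) and contact force between the fingers and spare_1 below 0.05 N and contact force between the fingers and spare_2 below 0.05 N and contact force between the fingers and spare_3 below 0.05 N), for 0.2 s.
2. the cover is shut (value of joint cover below 0.05 rad), for 0.2 s.
At the end, for the whole second after the job is handed in: Each of the six cells holds a small bottle upright within 0.1 rad, its underside within 8 mm of the centre of the cell's floor; cover shut (below 0.05 rad); the spare left over stands upright (0.1 rad) on the tray; bottles at rest (((distance between spare_1 and cell_1 below 0.008 m and angle between spare_1's own z axis and vertical below 0.1 rad) or (distance between spare_2 and cell_1 below 0.008 m and angle between spare_2's own z axis and vertical below 0.1 rad) or (distance between spare_3 and cell_1 below 0.008 m and angle between spare_3's own z axis and vertical below 0.1 rad) or (distance between bottle_1 and cell_1 below 0.008 m and angle between bottle_1's own z axis and vertical below 0.1 rad) or (distance between bottle_2 and cell_1 below 0.008 m and angle between bottle_2's own z axis and vertical below 0.1 rad) or (distance between bottle_3 and cell_1 below 0.008 m and angle between bottle_3's own z axis and vertical below 0.1 rad) or (distance between bottle_4 and cell_1 below 0.008 m and angle between bottle_4's own z axis and vertical below 0.1 rad)) and ((distance between spare_1 and cell_2 below 0.008 m and angle between spare_1's own z axis and vertical below 0.1 rad) or (distance between spare_2 and cell_2 below 0.008 m and angle between spare_2's own z axis and vertical below 0.1 rad) or (distance between spare_3 and cell_2 below 0.008 m and angle between spare_3's own z axis and vertical below 0.1 rad) or (distance between bottle_1 and cell_2 below 0.008 m and angle between bottle_1's own z axis and vertical below 0.1 rad) or (distance between bottle_2 and cell_2 below 0.008 m and angle between bottle_2's own z axis and vertical below 0.1 rad) or (distance between bottle_3 and cell_2 below 0.008 m and angle between bottle_3's own z axis and vertical below 0.1 rad) or (distance between bottle_4 and cell_2 below 0.008 m and angle between bottle_4's own z axis and vertical below 0.1 rad)) and ((distance between spare_1 and cell_3 below 0.008 m and angle between spare_1's own z axis and vertical below 0.1 rad) or (distance between spare_2 and cell_3 below 0.008 m and angle between spare_2's own z axis and vertical below 0.1 rad) or (distance between spare_3 and cell_3 below 0.008 m and angle between spare_3's own z axis and vertical below 0.1 rad) or (distance between bottle_1 and cell_3 below 0.008 m and angle between bottle_1's own z axis and vertical below 0.1 rad) or (distance between bottle_2 and cell_3 below 0.008 m and angle between bottle_2's own z axis and vertical below 0.1 rad) or (distance between bottle_3 and cell_3 below 0.008 m and angle between bottle_3's own z axis and vertical below 0.1 rad) or (distance between bottle_4 and cell_3 below 0.008 m and angle between bottle_4's own z axis and vertical below 0.1 rad)) and ((distance between spare_1 and cell_4 below 0.008 m and angle between spare_1's own z axis and vertical below 0.1 rad) or (distance between spare_2 and cell_4 below 0.008 m and angle between spare_2's own z axis and vertical below 0.1 rad) or (distance between spare_3 and cell_4 below 0.008 m and angle between spare_3's own z axis and vertical below 0.1 rad) or (distance between bottle_1 and cell_4 below 0.008 m and angle between bottle_1's own z axis and vertical below 0.1 rad) or (distance between bottle_2 and cell_4 below 0.008 m and angle between bottle_2's own z axis and vertical below 0.1 rad) or (distance between bottle_3 and cell_4 below 0.008 m and angle between bottle_3's own z axis and vertical below 0.1 rad) or (distance between bottle_4 and cell_4 below 0.008 m and angle between bottle_4's own z axis and vertical below 0.1 rad)) and ((distance between spare_1 and cell_5 below 0.008 m and angle between spare_1's own z axis and vertical below 0.1 rad) or (distance between spare_2 and cell_5 below 0.008 m and angle between spare_2's own z axis and vertical below 0.1 rad) or (distance between spare_3 and cell_5 below 0.008 m and angle between spare_3's own z axis and vertical below 0.1 rad) or (distance between bottle_1 and cell_5 below 0.008 m and angle between bottle_1's own z axis and vertical below 0.1 rad) or (distance between bottle_2 and cell_5 below 0.008 m and angle between bottle_2's own z axis and vertical below 0.1 rad) or (distance between bottle_3 and cell_5 below 0.008 m and angle between bottle_3's own z axis and vertical below 0.1 rad) or (distance between bottle_4 and cell_5 below 0.008 m and angle between bottle_4's own z axis and vertical below 0.1 rad)) and ((distance between spare_1 and cell_6 below 0.008 m and angle between spare_1's own z axis and vertical below 0.1 rad) or (distance between spare_2 and cell_6 below 0.008 m and angle between spare_2's own z axis and vertical below 0.1 rad) or (distance between spare_3 and cell_6 below 0.008 m and angle between spare_3's own z axis and vertical below 0.1 rad) or (distance between bottle_1 and cell_6 below 0.008 m and angle between bottle_1's own z axis and vertical below 0.1 rad) or (distance between bottle_2 and cell_6 below 0.008 m and angle between bottle_2's own z axis and vertical below 0.1 rad) or (distance between bottle_3 and cell_6 below 0.008 m and angle between bottle_3's own z axis and vertical below 0.1 rad) or (distance between bottle_4 and cell_6 below 0.008 m and angle between bottle_4's own z axis and vertical below 0.1 rad)) and value of joint cover below 0.05 rad and ((x of spare_1 in the frame of tray between -0.13 and 0.13 m and y of spare_1 in the frame of tray between -0.09 and 0.09 m and height (world z) of spare_1 below 0.01 m and angle between spare_1's own z axis and vertical below 0.1 rad) or (x of spare_2 in the frame of tray between -0.13 and 0.13 m and y of spare_2 in the frame of tray between -0.09 and 0.09 m and height (world z) of spare_2 below 0.01 m and angle between spare_2's own z axis and vertical below 0.1 rad) or (x of spare_3 in the frame of tray between -0.13 and 0.13 m and y of spare_3 in the frame of tray between -0.09 and 0.09 m and height (world z) of spare_3 below 0.01 m and angle between spare_3's own z axis and vertical below 0.1 rad)) and linear speed of each of spare_1, spare_2, spare_3, bottle_1, bottle_2, bottle_3, bottle_4 below 0.02 m/s); the robot touches nothing.
It fails at once if a bottle that was already in the carrier is taken out or displaced (moved more than 25 mm) (distance of any of bottle_1, bottle_2, bottle_3, bottle_4 from where it was at the start of the episode above 0.025 m).
It fails at once if a spare is dropped (faster than 0.7 m/s, a free fall of 25 mm, while no finger touches it) ((linear speed of spare_1 above 0.7 m/s and contact force between the fingers and spare_1 below 0.05 N) or (linear speed of spare_2 above 0.7 m/s and contact force between the fingers and spare_2 below 0.05 N) or (linear speed of spare_3 above 0.7 m/s and contact force between the fingers and spare_3 below 0.05 N)).
It fails at once if the larger bottle, the bowl or the blue carton is shoved more than 30 mm (distance of any of iodine_bottle, gallipot, pad_box from where it was at the start of the episode above 0.03 m).
It also fails if it takes over 70 s, if anything falls off the work surface, if the arm or the gripper's body presses on something with over 40 N, if the wrist force passes 120 N, or if a joint passes its speed limit or range.

ROBOT

A 6-joint arm with a two-finger parallel gripper is mounted at the origin on a cart in front of the work surface, level with it; the furniture and walls round the work are solid. World frame = base frame: x ahead of the robot, y to its left, z up, the work surface at z = 0. Lengths are in m, angles in degrees, forces in N, time in s.
With the tool pointing down it reaches from about 0.3 to 0.75 m from the base axis. Payload 8.5 kg.
Tool frame: the origin (TCP) lies between the finger pads; the fingertips stand 19 mm ahead of it and the grasp point (between the pads) is the TCP; z points along the fingers, y is the line along which they close (so a half turn about z gives the same grasp; the last joint's range is limited). The gripper opens to 85 mm and grips with 20 to 120 N. Pads are 22 mm wide; open, the fingers measure 114 mm over their backs; the gripper's body (76 mm by 85 mm) begins 54 mm behind the grasp point. The pads swing forward as they close: fully open they stand 13 mm farther back than shut.
Start: joints at [61.003, 21.807, 74.336, -0, 83.858, -12.336], TCP at [0.158, 0.527, 0.25] pointing down, gripper open.
Joint ranges: [-178.18, 178.18], [-50.72, 133.34], [12.68, 142.11], [-81.47, 261.47], [9.98, 163.14], [-165.26, 165.26]. Speed limits (degrees/s): [136.94, 136.94, 180, 180, 180, 180].

INTERFACE

Orientations are given as a 3x3 rotation matrix whose columns are the frame's x, y, z axes.
In Python, from rig import env, optics gives the robot as it stands.
- The arm moves only by the tool arm_command, never from a script. Its argument "commands" is one flat list of numbers, 7 for each row, row after row: the closure, from -1 (fully open) to 1 (shut), so that 0 is half open, then the shift along the tool's x, y, z as a fraction of full scale, then the turn, a rotation vector about the tool's x, y, z as a fraction of full scale. A call has 1 to 12 rows; each row is the pose to reach, as a shift and turn from the pose commanded when the call began, along the tool's axes at that moment; what a row does not reach only later rows make up. Full scale, the value 1, is 500 mm for a shift and 120 degrees for a turn. A row lasts 1/12 s, in which the tool goes at most 41.7 mm and 7.16 degrees, less where a joint would pass 70% of its speed; a pose out of reach is approached as far as the arm can. A call with a number of a shift or a turn outside -1 to 1 is refused whole. A call with a gripper value outside its range is refused whole. The fingers move at their own pace and stop on an object; "newtons" is the grip in N (left out, the last holds). Time passes only in rows, so rows that repeat a pose let the fingers close. It gives the time, the measured TCP pose, the force, the opening and the grip force at its end, in the units of the state.
- env.observe(): the state, without advancing time (a new reading comes with each control period).
- optics.get_image(name): name is "side" or "top" or "wrist"; returns a dict with "image" (480x640x3 uint8, red, green, blue), "intrinsics" (3x3 intrinsics, pixels), "origin" and "orientation" of the camera in the world; the wrist camera has in their place "tool_from_camera" (4x4, takes a point from camera to tool coordinates, whose origin is the TCP and whose axes are the flange's). Camera axes: x right, y down, z forward; pixel columns grow to the right and rows downward; lengths in m; the calibration is good to about 2 mm. A picture is of the moment at which its call begins: read the wrist's pose just before it. There is no depth.
- env.close_job(): hands the job in; it is judged then, once.
The state is a dict: "time_s": time; "q": joint angles; "qvel": joint speeds; "joint_efforts": joint torques, N m; "position": TCP position; "tool_rot": TCP orientation; "ft_force": force on the tool from outside, world axes, zero at the start; "wrist_torque": the same for the moment, N m; "grip_width": finger opening in m; "gripper_force": force on a finger pad.
Only numpy, scipy, OpenCV 4.12 (cv2) and the standard library are available. Lean on these libraries where they do the work, as an engineer would, in place of code of your own. Each camera call takes 0.05 s, during which the arm holds its last target. There are 200 camera calls.

## Working session

There is one attempt and no reset: what is moved stays moved. The work goes in short steps, Python scripts to look and compute and a tool call to move; the robot and the scene stay as the last step left them, time stands still between calls to the robot, and variables do not carry over. Pictures are saved under pics/ and viewed, at most 10 in all, crops included, and the job is handed in when it is done.

Besides the shell and the picture viewer there is one more tool, called after "Request:" as name(argument=value, ...), one argument or row to a line, values as JSON. arm_command: Moves the arm, as the interface text tells. Shift numbers are shares of 500 mm and turn numbers shares of 120 degrees, none past 1 either way. Its arguments: {"type":"object","properties":{"commands":{"type":"array","items":{"type":"number"}},"newtons":{"type":"number"}},"required":["commands"]}

```bash
ls; mkdir -p pics; cat > h.py <<'E'
import numpy as np, cv2
from rig import env, optics
def grab(n):
    s=env.observe(); d=optics.get_image(n)
    if n=="wrist":
        T=np.array(d["tool_from_camera"]); R=np.array(s["tool_rot"])
        d["R"]=R@T[:3,:3]; d["o"]=R@T[:3,3]+np.array(s["position"])
    else: d["R"]=np.array(d["orientation"]); d["o"]=np.array(d["origin"])
    d["K"]=np.array(d["intrinsics"]); return d
def ray(d,uv):
    v=d["R"]@np.linalg.solve(d["K"],[uv[0],uv[1],1.]); return v/np.linalg.norm(v)
def onz(d,uv,z):
    v=ray(d,uv); return d["o"]+v*(z-d["o"][2])/v[2]
def tri(obs):
    A=np.zeros((3,3));b=np.zeros(3)
    for d,uv in obs:
        v=ray(d,uv);P=np.eye(3)-np.outer(v,v);A+=P;b+=P@d["o"]
    p=np.linalg.solve(A,b); return p,[np.linalg.norm((np.eye(3)-np.outer(ray(d,uv),ray(d,uv)))@(p-d["o"])) for d,uv in obs]
def proj(d,p):
    c=d["R"].T@(np.array(p)-d["o"]); q=d["K"]@c; return q[:2]/q[2]
def save(d,n): cv2.imwrite("pics/"+n+".png",cv2.cvtColor(d["image"],cv2.COLOR_RGB2BGR))
E
python3 - <<'E'
from h import *
np.set_printoptions(precision=3,suppress=True)
s=env.observe(); print({k:np.round(v,3) for k,v in s.items()})
for n in("top","side","wrist"):
    d=grab(n);save(d,n+"0");print(n,d["o"],d["K"][0,0],d["R"].tolist())
a=cv2.imread("pics/top0.png");b=cv2.imread("pics/side0.png")
E
```

```text
pics
{'time_s': np.float64(0.0), 'q': array([ 61.004,  21.841,  74.385,  -0.002,  83.859, -12.336]), 'qvel': array([-0.043,  0.004,  0.049,  0.036, -0.021,  0.092]), 'joint_efforts': array([ -0.   , -44.848, -23.127,  -0.   ,   0.005,  -0.   ]), 'position': array([0.158, 0.527, 0.25 ]), 'tool_rot': array([[-0.958,  0.287, -0.001],
       [ 0.287,  0.958, -0.001],
       [ 0.   , -0.001, -1.   ]]), 'ft_force': array([-0.479, -0.566,  0.227]), 'wrist_torque': array([ 0.001, -0.005,  0.064]), 'gripper_force': np.float64(0.0), 'grip_width': np.float64(0.085)}
top [0.356 0.047 1.017] 449.2564890757217 [[0.013141085838220936, -0.9856568993452207, 0.16824918613817433], [-0.9997830947696901, -0.0156710393710374, -0.013717942184323699], [0.01615782397891383, -0.1680324233539376, -0.9856490396820103]]
side [0.419 1.162 0.826] 596.8648022250998 [[-0.9938339044614859, -0.07468306370391486, 0.08195492870252298], [-0.10958120573029312, 0.5488048149765775, -0.8287371322736903], [0.016915368560389006, -0.8326077798425392, -0.5536046922237425]]
wrist [0.078 0.552 0.374] 414.35519725111936 [[0.28673735495645314, 0.9068029051646055, 0.30901485475233786], [0.9580070689628722, -0.2707249116479724, -0.09450120650216076], [-0.0020359493469820026, 0.323135441259898, -0.9463505383905202]]
```

View pics/top0.png

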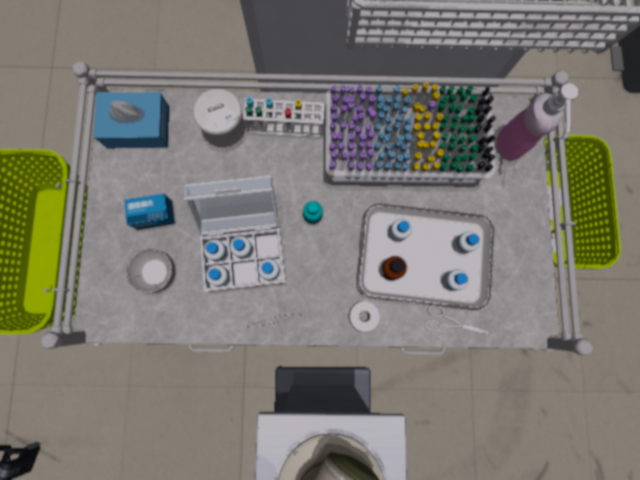

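View pics/side0.png

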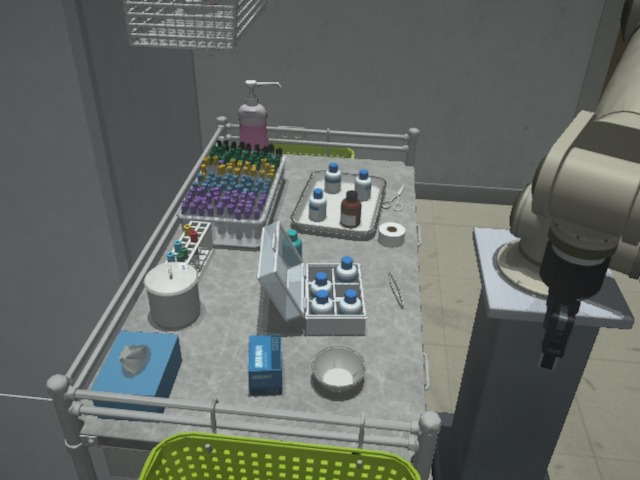

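Top view: the blue-capped spares are at (401,229), (470,241) and (458,280). The iodine bottle is at (396,267), and the turquoise decoy at (312,211) stands between the carrier and the tray. The carrier is at about (242,262), with front-middle (cell_2) and rear-right (cell_6) empty. The side view agrees.

```bash
cat > m.py <<'E'
from h import *
from itertools import permutations
np.set_printoptions(precision=4,suppress=True)
def caps(d,lo=(98,140,90),hi=(118,255,255),amin=25,amax=4000):
    hsv=cv2.cvtColor(d["image"],cv2.COLOR_RGB2HSV); m=cv2.inRange(hsv,lo,hi)
    n,_,st,c=cv2.connectedComponentsWithStats(m)
    return [(c[i],st[i,4],st[i,2:4]) for i in range(1,n) if amin<st[i,4]<amax]
if __name__=="__main__":
    t=grab("top");s=grab("side")
    T=[(c,a) for c,a,_ in caps(t,amax=450) ];S=[(c,a) for c,a,_ in caps(s,amax=600)]
    for c,a in T:
        best=min(((tri([(t,c),(s,e)]),e,b) for e,b in S),key=lambda r:r[0][1][0]+10*abs(r[0][0][2]-.075))
        print(c,a,best[0][0],np.array(best[0][1]),best[1],best[2])
E
python3 m.py
```

```text
[151.4839 135.1935] 31 [0.5815 0.357  0.2107] [0.1011 0.1011] [322.0423 293.6479] 71
[402.9877 226.1605] 81 [ 0.5501 -0.1483  0.0808] [0.0014 0.0014] [317.5484 190.7419] 31
[472.7439 239.061 ] 82 [ 0.4814 -0.2895  0.0809] [0.0411 0.0411] [363.4074 171.5556] 27
[238.4125 244.4125] 80 [0.5049 0.1999 0.0813] [0.0012 0.0012] [320.8406 275.6087] 69
[211.4568 247.642 ] 81 [0.4969 0.2562 0.0807] [0.0009 0.0009] [322.0423 293.6479] 71
[267.0875 267.4375] 80 [0.4568 0.1381 0.0814] [0.0009 0.0009] [346.68 259.72] 50
[214.1882 273.8   ] 85 [0.4701 0.25   0.0734] [0.0283 0.0283] [322.0423 293.6479] 71
[460.908  278.2874] 87 [ 0.4401 -0.2675  0.0817] [0.001 0.001] [363.4074 171.5556] 27
```

Seven caps were found at z≈0.081, as expected. Next I'll move over the carrier to look from close by.

```bash
cat > go.py <<'E'
from h import *
import sys
from scipy.spatial.transform import Rotation as Ro
# usage: go.py x y z yawdeg(of tool y axis) [tilt]
def rel(p,yaw,s=None,pitch=0):
    s=s or env.observe(); R0=np.array(s["tool_rot"]); a=np.radians(yaw)
    y=np.array([np.cos(a),np.sin(a),0]); z=np.array([0,0,-1.]); R=np.c_[np.cross(y,z),y,z]
    if pitch: R=R@Ro.from_rotvec([0,np.radians(pitch),0]).as_matrix()
    return np.r_[R0.T@(np.array(p)-s["position"])/.5, Ro.from_matrix(R0.T@R).as_rotvec(degrees=True)/120]
if __name__=="__main__":
    a=list(map(float,sys.argv[1:])); print(np.round(rel(a[:3],a[3],pitch=a[4] if len(a)>4 else 0),4).tolist(), env.observe()["time_s"])
E
python3 go.py .158 .527 .30 73.3; python3 go.py .44 .18 .28 98
```

```text
[-0.0006, 0.0005, -0.0999, -0.0003, -0.0001, 0.0003] 0.25
[-0.7399, -0.5026, -0.0597, -0.0003, -0.0001, -0.2055] 0.25
```

Request:
arm_command(
  commands=[-1,0,0,-0.1,0,0,0,0,-0.2,-0.15,-0.1,0,0,-0.1,0,-0.4,-0.3,-0.1,0,0,-0.2,0,-0.74,-0.5025,-0.06,0,0,-0.2055,0,-0.74,-0.5025,-0.06,0,0,-0.2055,0,-0.74,-0.5025,-0.06,0,0,-0.2055,0,-0.74,-0.5025,-0.06,0,0,-0.2055,0,-0.74,-0.5025,-0.06,0,0,-0.2055,0,-0.74,-0.5025,-0.06,0,0,-0.2055,0,-0.74,-0.5025,-0.06,0,0,-0.2055,0,-0.74,-0.5025,-0.06,0,0,-0.2055,0,-0.74,-0.5025,-0.06,0,0,-0.2055],
  newtons=40,
)

```text
time_s: 1.25
position: [0.4399, 0.1795, 0.2804]
tool_rot: [[-0.99, -0.139, 0.0], [-0.139, 0.99, 0.0], [-0.0, 0.0, -1.0]]
ft_force: [0.3, 1.5, 0.0]
grip_width: 0.043
gripper_force: 0.0
```

Request:
arm_command(
  commands=[0,0,0,0,0,0,0,0,0,0,0,0,0,0],
)

```text
time_s: 1.42
position: [0.44, 0.1798, 0.2799]
tool_rot: [[-0.991, -0.135, -0.001], [-0.135, 0.991, -0.0], [0.001, 0.0, -1.0]]
ft_force: [-0.0, -0.8, 0.2]
grip_width: 0.0428
gripper_force: 0.0
```

```bash
python3 - <<'E'
from m import *
s=env.observe();print(s["position"],s["tool_rot"],s["time_s"],s["grip_width"])
d=grab("wrist");save(d,"w1")
for c,a,w in caps(d,amin=100): print(c,a,w,onz(d,c,.08))
E
```

```text
[0.44   0.1798 0.2799] [[-0.9908 -0.1353 -0.001 ]
 [-0.1353  0.9908 -0.0001]
 [ 0.001   0.0001 -1.    ]] 1.4167 0.04279674448641412
[398.7331 223.2786] 341 [25 20] [0.4453 0.2518 0.08  ]
[328.8451 286.4751] 381 [27 22] [0.5092 0.2036 0.08  ]
[394.7494 285.4915] 411 [28 23] [0.5006 0.2596 0.08  ]
[533.8949 372.6611] 1561 [93 50] [0.5705 0.4053 0.08  ]
```

View pics/w1.png

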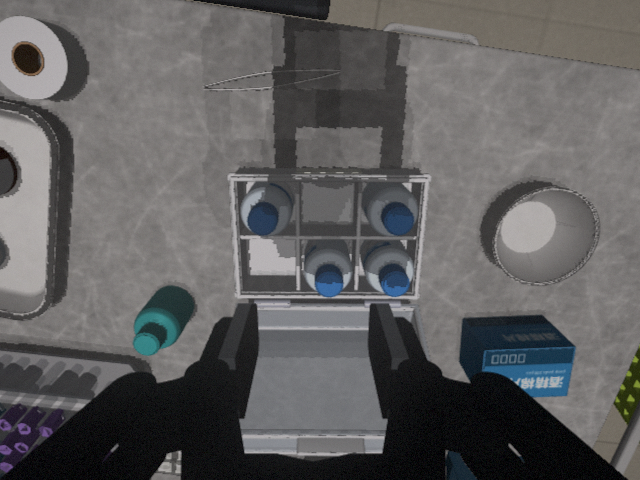

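Wrist view, with the robot at the top and +y to the right. The carrier rim's front corners are at (231,175) and (430,175), and its rear corners at about (235,297) and (416,299). The empty cells are at (328,205), front middle, and (271,262), rear right. I'll locate the carrier using its rim corners and divider crossings.

```bash
python3 - <<'E'
from m import *
d=grab("wrist"); g=cv2.cvtColor(d["image"],cv2.COLOR_RGB2GRAY)
# corners by lines fitted to the rim's outer edge: sample edge crossings
def cross(line,n=40):  # strongest dark->bright along scan, subpixel
    (a,b)=map(np.array,line); t=np.linspace(0,1,200); p=a+(b-a)*t[:,None]
    v=cv2.GaussianBlur(cv2.remap(g,p[:,0].astype(np.float32)[None],p[:,1].astype(np.float32)[None],1),(9,1),2)[0].astype(float)
    k=np.argmax(np.gradient(v)); return p[k],np.gradient(v)[k]
def fit(lines):
    P=np.array([cross(l)[0] for l in lines],np.float32); vx,vy,x,y=cv2.fitLine(P,cv2.DIST_HUBER,0,.01,.01).ravel(); return np.cross([x,y,1],[x+vx,y+vy,1])
F=fit([((u,166),(u,181)) for u in (240,250,260,270,410,415,420,390,380,370)])
L=fit([((440-0.0*v,v),(420,v)) for v in (180,185,190,195,200)]+[((435-10*(v-175)/125,v),(421-10*(v-175)/125,v)) for v in range(205,240,5)])
Rr=fit([((222,v),(238,v)) for v in range(180,290,8)])
for A,B in((F,L),(F,Rr)):
    q=np.cross(A,B);q=q[:2]/q[2];print("corner",q,onz(d,q,.05))
P,Q=[onz(d,(lambda q:q[:2]/q[2])(np.cross(F,B)),.05) for B in(L,Rr)]
print("front len",np.linalg.norm(P-Q),"yaw y",np.degrees(np.arctan2(*(P-Q)[[1,0]])))
for q in((301,236.5),(358,236.5)): print("cross",q,onz(d,q,.04))
t=grab("top")
for c in((472.7,239.06),(402.99,226.16),(460.9,278.3),(214.19,273.8)): print(onz(t,c,.081))
cv2.imwrite("pics/w1z.png",cv2.resize(cv2.cvtColor(d["image"],cv2.COLOR_RGB2BGR)[160:310,215:445],None,fx=3.4,fy=3.4,interpolation=cv2.INTER_CUBIC))
E
```

```text
corner [427.6692 174.8206] [0.4064 0.2764 0.05  ]
corner [227.6935 177.3107] [0.4322 0.1065 0.05  ]
front len 0.17192565003704538 yaw y 98.62751689873649
cross (301, 236.5) [0.4803 0.176  0.04  ]
cross (358, 236.5) [0.473  0.2284 0.04  ]
[ 0.523  -0.2963  0.081 ]
[ 0.5486 -0.1481  0.081 ]
[ 0.4392 -0.2677  0.081 ]
[0.4411 0.2475 0.081 ]
```

View pics/w1z.png

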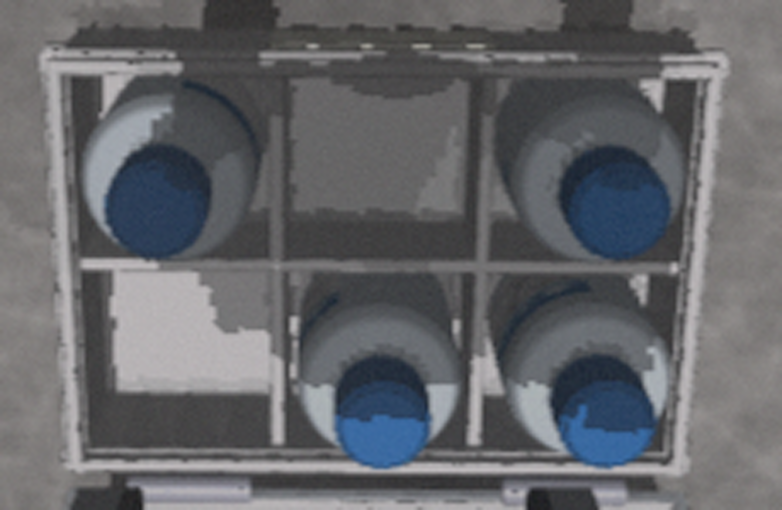

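The zoom gives FR (228.2,175.3), FL (428.2,176.2), RR (235.6,296.8), RL (416.5,297.6), and divider crossings at (296.5,238.2) and (355.9,238.8).

```bash
python3 - <<'E'
from m import *
d=grab("wrist")
C=np.array([onz(d,q,.05) for q in((228.2,175.3),(428.2,176.2),(235.6,296.8),(416.5,297.6))])
print(C,C.mean(0)); 
f=lambda a:np.degrees(np.arctan2(a[1],a[0]))
print("len",np.linalg.norm(C[1]-C[0]),np.linalg.norm(C[3]-C[2]),np.linalg.norm(C[2]-C[0]),np.linalg.norm(C[3]-C[1]))
print("yaw",f(C[1]-C[0]),f(C[3]-C[2]))
X=np.array([onz(d,q,.04) for q in((296.5,238.2),(355.9,238.8))]);print(X,X.mean(0),np.linalg.norm(X[1]-X[0]),f(X[1]-X[0]))
# height check: rim corners vs top view, by triangulation
t=grab("top"); print([proj(t,c) for c in C])
c=(C.mean(0)+X.mean(0))/2; a=np.radians(8); ex=np.array([np.cos(a),np.sin(a)]);ey=np.array([-ex[1],ex[0]])
for i in range(6): print(i+1,c[:2]+(-.028 if i<3 else .028)*ex+(1-i%3)*.056*ey)
E
```

```text
[[0.4302 0.1078 0.05  ]
 [0.4068 0.2783 0.05  ]
 [0.5452 0.1235 0.05  ]
 [0.5219 0.2939 0.05  ]] [0.476  0.2009 0.05  ]
len 0.1720840150773874 0.1720232277363506 0.11608671014048208 0.11611711242714015
yaw 97.80763360017436 97.79753444936199
[[0.4821 0.1733 0.04  ]
 [0.4749 0.2282 0.04  ]] [0.4785 0.2007 0.04  ] 0.05527392144278506 97.46099733555053
[array([282.2168, 281.1705]), array([201.9397, 290.9889]), array([276.4474, 228.4821]), array([197.7319, 237.7533])]
1 [0.4417 0.2524]
2 [0.4495 0.1969]
3 [0.4573 0.1415]
4 [0.4972 0.2602]
5 [0.505  0.2047]
6 [0.5128 0.1493]
```

Measured rim 172.1 × 116.1 mm against 172 × 116 stated. Carrier centre is (0.4765, 0.201), yaw 7.8°, so cell_6 is at (0.5118, 0.1493) and cell_2 at (0.4488, 0.1972). Now to spare A.

```bash
python3 go.py .51 -.15 .23 97.8
```

```text
[-0.048, -0.6782, 0.1011, 0.0, 0.0001, 0.0026] 1.6667
```

Request:
arm_command(
  commands=[0.0,-0.02,-0.08,0,0,0,0,0.0,-0.03,-0.16,0,0,0,0,0.0,-0.05,-0.68,0.1,0,0,0,0.0,-0.05,-0.68,0.1,0,0,0,0.0,-0.05,-0.68,0.1,0,0,0,0.0,-0.05,-0.68,0.1,0,0,0,0.0,-0.05,-0.68,0.1,0,0,0,0.0,-0.05,-0.68,0.1,0,0,0,0.0,-0.05,-0.68,0.1,0,0,0,0.0,-0.05,-0.68,0.1,0,0,0,0.0,-0.05,-0.68,0.1,0,0,0,0.0,-0.05,-0.68,0.1,0,0,0],
)

```text
time_s: 2.67
position: [0.5111, -0.1501, 0.2308]
tool_rot: [[-0.99, -0.141, 0.0], [-0.141, 0.99, 0.0], [-0.0, 0.0, -1.0]]
ft_force: [-1.1, 0.8, 0.1]
grip_width: 0.0423
gripper_force: 0.0
```

Request:
arm_command(
  commands=[0,0,0,0,0,0,0,0,0,0,0,0,0,0,0,0,0,0,0,0,0],
)

```text
time_s: 2.92
position: [0.5112, -0.1508, 0.2308]
tool_rot: [[-0.99, -0.141, 0.001], [-0.141, 0.99, -0.0], [-0.001, -0.0, -1.0]]
ft_force: [-0.5, 0.7, 0.2]
grip_width: 0.0428
gripper_force: 0.0
```

```bash
python3 - <<'E'
from m import *
s=env.observe();print(s["position"],s["tool_rot"],s["time_s"],s["grip_width"])
d=grab("wrist");save(d,"w2")
for c,a,w in caps(d,amin=100): print(c,a,w,onz(d,c,.082))
for p in((.549,-.148,.082),(.44,-.2677,.082),(.523,-.2963,.082)): print(proj(d,p))
E
```

```text
[ 0.5112 -0.1508  0.2308] [[-0.9901 -0.1407  0.0006]
 [-0.1407  0.9901 -0.0002]
 [-0.0005 -0.0003 -1.    ]] 2.9167 0.04280931258477502
[143.3544  90.951 ] 1205 [39 41] [ 0.4408 -0.2666  0.082 ]
[ 99.6293 213.3707] 893 [35 34] [ 0.5245 -0.2955  0.082 ]
[308.6347 274.0075]
[141.6576  89.3769]
[ 98.3522 211.1567]
```

View pics/w2.png

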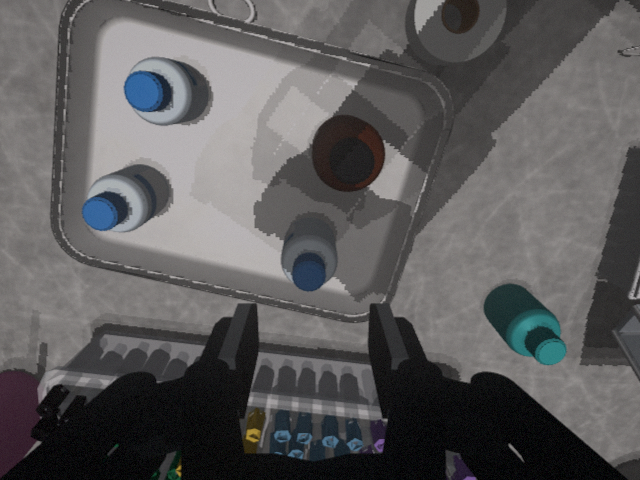

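The wrist view confirms all three spares: A's cap (shaded) at (308,271), C at (143,91), B at (100,213). The rack edge shows behind at row ~335. I'll refine A and check the rack clearance.

```bash
python3 - <<'E'
from m import *
d=grab("wrist");t=grab("top")
A=[c for c in caps(d,lo=(95,110,30),amin=300)]
for c,a,w in A: print(c,a,w,onz(d,c,.078))
for q,r in(((402.99,226.16),(308,271)),((460.9,278.3),(143.35,90.95))):
    w=min((c for c,_,_ in A),key=lambda c:np.hypot(*(c-r))); print("tri",tri([(t,q),(d,w)]))
for z in(.07,.1,.12): print("rack",z,onz(d,(310,345),z))
E
python3 go.py .5485 -.148 .15 97.8;python3 go.py .5485 -.148 .088 97.8
```

```text
[145.1005  90.6478] 1343 [44 41] [ 0.4405 -0.2673  0.078 ]
[100.158  213.4496] 943 [36 34] [ 0.5258 -0.2973  0.078 ]
[309.0053 275.4565] 758 [33 30] [ 0.5518 -0.1476  0.078 ]
tri (array([ 0.5481, -0.1477,  0.0852]), [np.float64(0.0005560301566643394), np.float64(0.0005560301566643001)])
tri (array([ 0.4418, -0.2777,  0.0509]), [np.float64(0.00011308352058473836), np.float64(0.00011308352058467193)])
rack 0.07 [ 0.6151 -0.1381  0.07  ]
rack 0.1 [ 0.5955 -0.1406  0.1   ]
rack 0.12 [ 0.5824 -0.1423  0.12  ]
[-0.0749, -0.0036, 0.1612, -0.0001, 0.0001, 0.0019] 3.0667
[-0.0749, -0.0036, 0.2852, -0.0001, 0.0001, 0.0019] 3.0667
```

Request:
arm_command(
  commands=[0,-0.077,-0.0035,0.06,0,0,0,0,-0.077,-0.0035,0.12,0,0,0,0,-0.077,-0.0035,0.16,0,0,0,0,-0.077,-0.0035,0.19,0,0,0,0,-0.077,-0.0035,0.22,0,0,0,0,-0.077,-0.0035,0.24,0,0,0,0,-0.077,-0.0035,0.26,0,0,0,0,-0.077,-0.0035,0.27,0,0,0,0,-0.077,-0.0035,0.28,0,0,0,0,-0.077,-0.0035,0.287,0,0,0,0,-0.077,-0.0035,0.287,0,0,0,0,-0.077,-0.0035,0.287,0,0,0],
  newtons=40,
)

```text
time_s: 4.07
position: [0.5497, -0.1483, 0.0872]
tool_rot: [[-0.99, -0.139, 0.001], [-0.139, 0.99, -0.0], [-0.001, -0.0, -1.0]]
ft_force: [-0.2, 0.1, 1.0]
grip_width: 0.0426
gripper_force: 0.0
```

```bash
python3 - <<'E'
from m import *
s=env.observe();print(s["position"],s["grip_width"],s["ft_force"])
d=grab("wrist");save(d,"w3")
for c,a,w in caps(d,lo=(95,110,30),amin=300): print(c,a,w,onz(d,c,.082))
print(proj(d,s["position"]))
E
```

```text
[ 0.5497 -0.1483  0.0872] 0.042619167966826646 [-0.1763  0.1054  1.0479]
[ 17.8505 182.6407] 963 [33 78] [ 0.506  -0.2479  0.082 ]
[310.9298 347.9702]
```

View pics/w3.png

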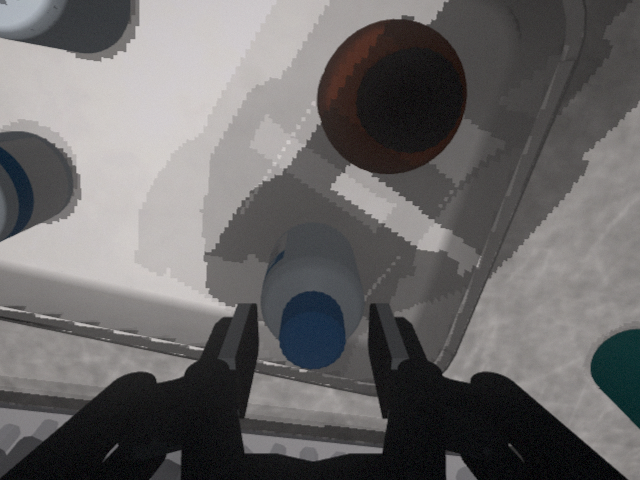

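The cap is centred between the pads at (312,340), so I'll close and lift.

Request:
arm_command(
  commands=[1,0,0,0,0,0,0,1,0,0,0,0,0,0,1,0,0,0,0,0,0,1,0,0,0,0,0,0,1,0,0,0,0,0,0,1,0,0,0,0,0,0,1,0,0,-0.01,0,0,0,1,0,0,-0.02,0,0,0,1,0,0,-0.03,0,0,0,1,0,0,-0.04,0,0,0,1,0,0,-0.04,0,0,0,1,0,0,-0.04,0,0,0],
  newtons=50,
)

```text
time_s: 5.12
position: [0.5496, -0.1482, 0.1072]
tool_rot: [[-0.99, -0.139, 0.001], [-0.139, 0.99, -0.0], [-0.0, -0.0, -1.0]]
ft_force: [-0.3, 0.1, -0.0]
grip_width: 0.0225
gripper_force: 49.2
```

```bash
python3 go.py .5495 -.148 .24 97.8;python3 go.py .5118 .1493 .24 97.8;python3 - <<'E'
from m import *
s=env.observe(); d=grab("wrist")
hsv=cv2.cvtColor(d["image"],cv2.COLOR_RGB2HSV); m=cv2.inRange(hsv,(95,110,30),(125,255,255)); m[:200]=0;m[420:]=0;m[:,:250]=0;m[:,380:]=0
x,y,w,h=cv2.boundingRect(cv2.findNonZero(m)); print(x,y,w,h,np.argwhere(m)[:,::-1].mean(0),proj(d,s["position"]))
E
```

```text
[-0.0, 0.0004, -0.2656, -0.0002, 0.0002, 0.0017] 5.1167
[-0.0081, 0.5997, -0.2658, -0.0002, 0.0002, 0.0017] 5.1167
277 253 68 115 [312.9118 329.6936] [310.9298 347.9703]
```

Grip width is 22.5 mm where the cap should give 25, so I'm checking that it's held well.

```bash
python3 - <<'E'
from m import *
d=grab("wrist");w=d["image"][180:480,150:490]
s=grab("side");v=s["image"][100:270,260:430]
o=np.hstack([w,cv2.resize(v,(300,300))]);cv2.imwrite("pics/g1.png",cv2.cvtColor(o,cv2.COLOR_RGB2BGR))
E
```

```text
(no output)
```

View pics/g1.png

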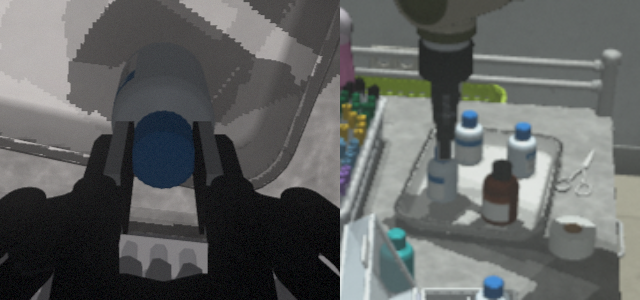

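The cap sits squarely between the pads and the side view shows the bottle lifted upright. Next I'll find its offset in the hand from the cap's far edge.

```bash
python3 - <<'E'
from m import *
s=env.observe(); d=grab("wrist"); ex=np.array(s["tool_rot"])[:,0]
p=onz(d,(312.5,368),.102); print(p, "centre", p+ex*.0125, s["position"], "offset along -toolx", -(p+ex*.0125-s["position"])@ex)
E
```

```text
[ 0.5608 -0.146   0.102 ] centre [ 0.5484 -0.1477  0.102 ] [ 0.5493 -0.1482  0.1066] offset along -toolx -0.0008459634773774127
```

Request:
arm_command(
  commands=[1,0,0,-0.06,0,0,0,1,0,0,-0.12,0,0,0,1,0,0,-0.18,0,0,0,1,0,0,-0.23,0,0,0.0017,1,0,0.03,-0.26,0,0,0.0017,1,-0.002,0.08,-0.266,0,0,0.0017,1,-0.003,0.14,-0.266,0,0,0.0017,1,-0.004,0.2,-0.266,0,0,0.0017,1,-0.005,0.26,-0.266,0,0,0.0017,1,-0.006,0.32,-0.266,0,0,0.0017,1,-0.007,0.38,-0.266,0,0,0.0017,1,-0.008,0.43,-0.266,0,0,0.0017],
)

```text
time_s: 6.32
position: [0.5229, 0.0671, 0.2397]
tool_rot: [[-0.991, -0.136, -0.001], [-0.136, 0.991, 0.0], [0.0, 0.0, -1.0]]
ft_force: [-0.6, -0.7, -1.6]
grip_width: 0.0225
gripper_force: 49.4
```

```bash
python3 go.py .5118 .1493 .24 97.8;python3 go.py .5118 .1493 .115 97.8;
```

```text
[-0.0004, 0.1658, -0.0004, 0.0002, -0.0002, 0.0003] 6.3167
[-0.0005, 0.1657, 0.2496, 0.0002, -0.0002, 0.0003] 6.3167
```

Request:
arm_command(
  commands=[1,0,0.06,0,0,0,0,1,0,0.11,0,0,0,0,1,0,0.145,0,0,0,0,1,0,0.166,0,0,0,0,1,0,0.166,0.03,0,0,0,1,0,0.166,0.07,0,0,0,1,0,0.166,0.11,0,0,0,1,0,0.166,0.14,0,0,0,1,0,0.166,0.165,0,0,0,1,0,0.166,0.18,0,0,0,1,0,0.166,0.18,0,0,0,1,0,0.166,0.18,0,0,0],
)

```text
time_s: 7.32
position: [0.5125, 0.1473, 0.1501]
tool_rot: [[-0.991, -0.135, 0.0], [-0.135, 0.991, -0.0], [-0.0, -0.0, -1.0]]
ft_force: [0.1, 0.3, 0.3]
grip_width: 0.0228
gripper_force: 49.4
```

```bash
python3 - <<'E'
from m import *
d=grab("wrist");w=d["image"][120:480,130:530]
s=grab("side");v=s["image"][220:340,240:373]
for k in ((.5118,.1493,.05),): print(proj(d,k),proj(s,k))
o=np.hstack([w,cv2.resize(v,(400,360),interpolation=cv2.INTER_CUBIC)]);cv2.imwrite("pics/p1.png",cv2.cvtColor(o,cv2.COLOR_RGB2BGR))
E
python3 go.py .5118 .1493 .09 97.8
```

```text
[315.5165 247.5185] [320.4016 272.7321]
[0.0015, 0.004, 0.1214, -0.0001, 0.0007, -0.0001] 7.4167
```

View pics/p1.png

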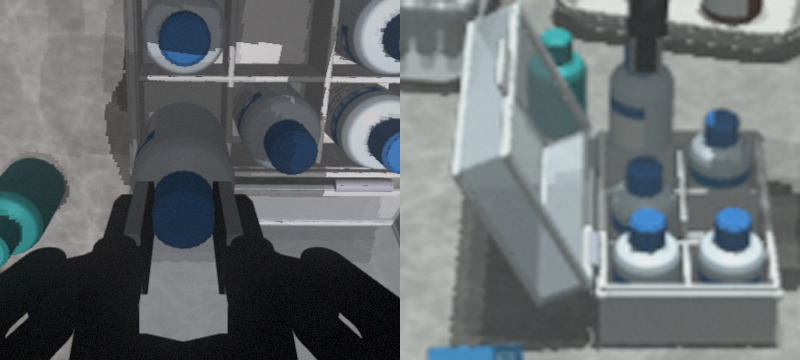

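Aligned over cell_6. A quick check of the divider crossing seen at full-image (360,200) against the model before lowering.

```bash
python3 - <<'E'
from m import *
d=grab("wrist"); print(env.observe()["position"],onz(d,(360,198),.04),proj(d,(.4803,.1733,.04)))
for q in((133,0),(140,65),(140,80)): print(onz(d,(q[0]+130,q[1]+120),.05))
print(proj(d,(.5118-.0038+.0038*0-.0277*0,.1493,.04)))
# bottle body silhouette columns
g=d["image"][270,240:390].astype(int).sum(1); print(g[::5])
E
python3 go.py .5118 .1493 .15 97.8
```

```text
[0.5127 0.1474 0.1508] [0.4823 0.1714 0.04  ] [363.8626 195.1767]
[0.4458 0.1125 0.05  ]
[0.4795 0.1197 0.05  ]
[0.488  0.1205 0.05  ]
[316.1637 234.8158]
[255 251 236 226 317 332 185 225 229 233 236 262 259 264 255 258 255 251
 247 245 234 234 218 193 246 208 214 203 225 236]
[0.0013, 0.004, 0.0015, -0.0001, 0.0008, -0.0001] 7.4667
```

Request:
arm_command(
  commands=[1,0,0.002,0,0,0,0,1,0,0.002,0.02,0,0,0,1,0,0.002,0.035,0,0,0,1,0,0.002,0.045,0,0,0,1,0,0.002,0.055,0,0,0,1,0,0.002,0.065,0,0,0,1,0,0.002,0.065,0,0,0],
)

```text
time_s: 8.05
position: [0.5118, 0.1485, 0.1164]
tool_rot: [[-0.991, -0.136, -0.002], [-0.136, 0.991, -0.0], [0.002, 0.0, -1.0]]
ft_force: [-0.8, -1.2, -2.4]
grip_width: 0.0227
gripper_force: 49.4
```

Request:
arm_command(
  commands=[1,0,0,0.01,0,0,0,1,0,0,0.02,0,0,0,1,0,0,0.03,0,0,0,1,0,0,0.038,0,0,0,1,0,0,0.044,0,0,0,1,0,0,0.05,0,0,0,1,0,0,0.053,0,0,0,1,0,0,0.053,0,0,0,1,0,0,0.053,0,0,0],
)

```text
time_s: 8.8
position: [0.5122, 0.1485, 0.0909]
tool_rot: [[-0.991, -0.136, 0.0], [-0.136, 0.991, -0.0], [-0.0, -0.0, -1.0]]
ft_force: [-0.3, 0.3, -2.2]
grip_width: 0.0227
gripper_force: 49.4
```

Request:
arm_command(
  commands=[1,0,0,0.002,0,0,0,1,0,0,0.003,0,0,0,0.6,0,0,0.003,0,0,0,0.4,0,0,0.003,0,0,0,0.15,0,0,0.003,0,0,0,0.15,0,0,0.003,0,0,0,0.15,0,0,0.003,0,0,0,0.15,0,0,-0.02,0,0,0,0.15,0,0,-0.05,0,0,0,0.15,0,0,-0.1,0,0,0,0.15,0,0,-0.17,0,0,0,0.15,0,0,-0.25,0,0,0],
)

```text
time_s: 9.8
position: [0.5113, 0.1484, 0.2161]
tool_rot: [[-0.991, -0.136, -0.003], [-0.136, 0.991, -0.0], [0.003, 0.0, -1.0]]
ft_force: [0.9, 0.6, -0.3]
grip_width: 0.0361
gripper_force: 0.0
```

```bash
python3 go.py .41 -.2 .25 97.8;python3 go.py .4395 -.267 .25 97.8; python3 - <<'E'
from m import *
print(env.observe()["position"])
d=grab("wrist");save(d,"p2")
for c,a,w in caps(d,lo=(95,110,30),amin=150): print(c,a,w,onz(d,c,.084))
E
```

```text
[0.2955, -0.6629, -0.0669, 0.0001, -0.0016, -0.0001] 9.8
[0.2552, -0.8037, -0.067, 0.0001, -0.0016, -0.0001] 9.8
[0.5113 0.1484 0.2161]
[311.6519 146.0667] 1244 [39 41] [0.4571 0.1408 0.084 ]
[492.1513 146.5374] 1269 [41 40] [0.4425 0.2496 0.084 ]
[394.3589 231.6313] 1123 [39 41] [0.504  0.2015 0.084 ]
[312.2104 231.8347] 1131 [36 40] [0.5113 0.1486 0.084 ]
[481.3346 233.0468] 1025 [38 37] [0.4972 0.2577 0.084 ]
[623.6252 468.0464] 539 [43 22] [0.675  0.4236 0.084 ]
```

Placed at (0.5113, 0.1486), with the original caps undisturbed. Now spare C.

Request:
arm_command(
  commands=[0,0.01,-0.03,-0.03,0,0,0,0,0.03,-0.09,-0.068,0,0,0,0,0.254,-0.804,-0.068,0,-0.0016,0,0,0.254,-0.804,-0.068,0,-0.0016,0,0,0.254,-0.804,-0.068,0,-0.0016,0,0,0.254,-0.804,-0.068,0,-0.0016,0,0,0.254,-0.804,-0.068,0,-0.0016,0,0,0.254,-0.804,-0.068,0,-0.0016,0,0,0.254,-0.804,-0.068,0,-0.0016,0,0,0.254,-0.804,-0.068,0,-0.0016,0,0,0.254,-0.804,-0.068,0,-0.0016,0,0,0.254,-0.804,-0.068,0,-0.0016,0],
)

```text
time_s: 10.85
position: [0.4396, -0.2731, 0.2492]
tool_rot: [[-0.992, -0.13, 0.003], [-0.13, 0.992, -0.001], [-0.003, -0.002, -1.0]]
ft_force: [0.2, 0.4, -0.3]
grip_width: 0.0427
gripper_force: 0.0
```

Request:
arm_command(
  commands=[0,0,0,0.1,0,0,0,0,0,0,0.1,0,0,0,0,0,0,0.1,0,0,0,0,0,0,0.1,0,0,0],
)

```text
time_s: 11.18
position: [0.4413, -0.2667, 0.2004]
tool_rot: [[-0.991, -0.136, 0.003], [-0.136, 0.991, 0.001], [-0.003, 0.0, -1.0]]
ft_force: [-0.1, -0.4, 0.1]
grip_width: 0.0427
gripper_force: 0.0
```

```bash
python3 - <<'E'
from m import *
print(env.observe()["position"])
d=grab("wrist")
for c,a,w in caps(d,lo=(95,110,30),amin=150): print(c,a,w,onz(d,c,.082),onz(d,c,.078))
E
python3 go.py .44 -.267 .087 97.8
```

```text
[ 0.4413 -0.2667  0.2004]
[315.1134 230.8848] 538 [34 39] [ 0.4368 -0.2653  0.082 ] [ 0.4381 -0.2651  0.078 ]
[262.797  346.1429] 266 [15 29] [ 0.5233 -0.2892  0.082 ] [ 0.526  -0.2894  0.078 ]
[0.0042, 0.0006, 0.2283, -0.0006, 0.0021, 0.0003] 11.2333
```

Request:
arm_command(
  commands=[0,0.006,0.001,0.04,0,0.002,0,0,0.006,0.001,0.08,0,0.002,0,0,0.006,0.001,0.12,0,0.002,0,0,0.006,0.001,0.15,0,0.002,0,0,0.006,0.001,0.17,0,0.002,0,0,0.006,0.001,0.19,0,0.002,0,0,0.006,0.001,0.205,0,0.002,0,0,0.006,0.001,0.215,0,0.002,0,0,0.006,0.001,0.222,0,0.002,0,0,0.006,0.001,0.227,0,0.002,0,0,0.006,0.001,0.227,0,0.002,0,0,0.006,0.001,0.227,0,0.002,0],
)

```text
time_s: 12.23
position: [0.4385, -0.267, 0.0867]
tool_rot: [[-0.991, -0.136, -0.0], [-0.136, 0.991, -0.001], [0.0, -0.0, -1.0]]
ft_force: [0.1, 0.2, -0.1]
grip_width: 0.043
gripper_force: 0.0
```

```bash
python3 - <<'E'
from m import *
s=env.observe();print(s["position"],s["ft_force"]);ex=np.array(s["tool_rot"])[:,0]
d=grab("wrist")
hsv=cv2.cvtColor(d["image"],cv2.COLOR_RGB2HSV); m=cv2.inRange(hsv,(95,110,30),(125,255,255)); m[:285]=0;m[420:]=0;m[:,:262]=0;m[:,368:]=0
x,y,w,h=cv2.boundingRect(cv2.findNonZero(m)); print(x,y,w,h); p=onz(d,(x+w/2,y+h),.082);print(p+ex*.0125)
E
```

```text
[ 0.4385 -0.267   0.0867] [ 0.053   0.1825 -0.1061]
277 294 65 77
[ 0.4391 -0.2675  0.082 ]
```

Centred to within about 1 mm. Grip and lift.

Request:
arm_command(
  commands=[1,0,0,0,0,0,0,1,0,0,0,0,0,0,1,0,0,0,0,0,0,1,0,0,0,0,0,0,1,0,0,0,0,0,0,1,0,0,-0.01,0,0,0,1,0,0,-0.03,0,0,0,1,0,0,-0.08,0,0,0,1,0,0,-0.14,0,0,0,1,0,0,-0.21,0,0,0,1,0,0,-0.27,0,0,0,1,0,0,-0.306,0,0,0],
  newtons=50,
)

```text
time_s: 13.28
position: [0.4387, -0.267, 0.2427]
tool_rot: [[-0.991, -0.136, 0.002], [-0.136, 0.991, -0.003], [-0.001, -0.003, -1.0]]
ft_force: [-0.1, -0.5, -1.2]
grip_width: 0.0226
gripper_force: 49.1
```

```bash
python3 go.py .449 .196 .24 97.8
```

```text
[-0.1461, 0.9146, 0.0031, -0.0013, 0.0006, 0.0] 13.2833
```

Request:
arm_command(
  commands=[1,-0.005,0.03,0,0,0,0,1,-0.015,0.09,0,0,0,0,1,-0.025,0.16,0,0,0,0,1,-0.037,0.23,0,0,0,0,1,-0.048,0.3,0,0,0,0,1,-0.059,0.37,0,0,0,0,1,-0.07,0.44,0,0,0,0,1,-0.081,0.51,0,0,0,0,1,-0.093,0.58,0,0,0,0,1,-0.104,0.65,0,0,0,0,1,-0.115,0.72,0,0,0,0,1,-0.125,0.78,0,0,0,0],
)

```text
time_s: 14.28
position: [0.4459, 0.1307, 0.2383]
tool_rot: [[-0.991, -0.137, -0.003], [-0.137, 0.991, 0.0], [0.003, 0.001, -1.0]]
ft_force: [0.4, -0.5, -1.3]
grip_width: 0.0226
gripper_force: 49.2
```

Request:
arm_command(
  commands=[1,-0.009,0.06,0,0,0,0,1,-0.015,0.1,0,0,0,0,1,-0.021,0.134,0,0,0,0,1,-0.021,0.134,0.04,0,0,0,1,-0.021,0.134,0.08,0,0,0,1,-0.021,0.134,0.12,0,0,0,1,-0.021,0.134,0.15,0,0,0,1,-0.021,0.134,0.17,0,0,0,1,-0.021,0.134,0.18,0,0,0,1,-0.021,0.134,0.18,0,0,0,1,-0.021,0.134,0.18,0,0,0],
)

```text
time_s: 15.2
position: [0.4484, 0.196, 0.1492]
tool_rot: [[-0.991, -0.136, -0.002], [-0.136, 0.991, -0.0], [0.002, 0.0, -1.0]]
ft_force: [-0.1, -0.1, -1.1]
grip_width: 0.0223
gripper_force: 49.2
```

```bash
python3 go.py .449 .196 .15 97.8; python3 - <<'E'
from m import *
d=grab("wrist");save(d,"p3");print(env.observe()["position"],env.observe()["gripper_force"])
E
```

```text
[-0.0013, -0.0001, -0.0015, 0.0, -0.0008, 0.0] 15.2
[0.4487 0.196  0.1497] 49.19844925403595
```

View pics/p3.png

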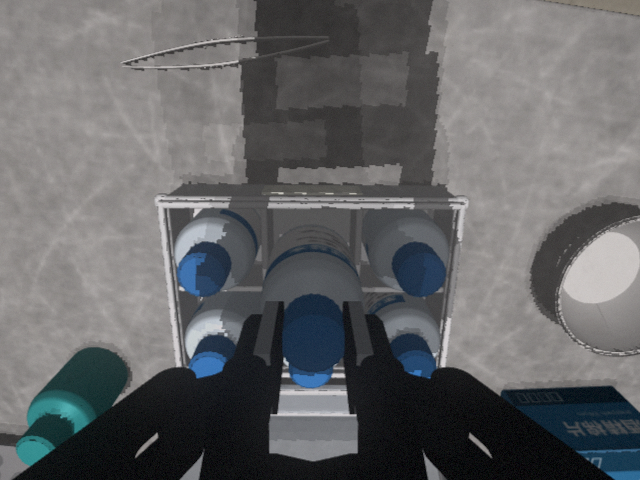

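The held bottle (centre column 312) is midway between the dividers at columns 268 and 358, so I'll lower it.

Request:
arm_command(
  commands=[1,0,0,0.02,0,0,0,1,0,0,0.035,0,0,0,1,0,0,0.045,0,0,0,1,0,0,0.055,0,0,0,1,0,0,0.062,0,0,0,1,0,0,0.062,0,0,0],
)

```text
time_s: 15.75
position: [0.4485, 0.1958, 0.1178]
tool_rot: [[-0.991, -0.136, -0.002], [-0.136, 0.991, -0.0], [0.002, -0.0, -1.0]]
ft_force: [-0.4, 0.2, -1.0]
grip_width: 0.0227
gripper_force: 49.2
```

Request:
arm_command(
  commands=[1,0,0,0.01,0,0,0,1,0,0,0.02,0,0,0,1,0,0,0.03,0,0,0,1,0,0,0.04,0,0,0,1,0,0,0.048,0,0,0,1,0,0,0.053,0,0,0,1,0,0,0.056,0,0,0,1,0,0,0.056,0,0,0],
)

```text
time_s: 16.42
position: [0.4486, 0.1958, 0.09]
tool_rot: [[-0.991, -0.136, -0.001], [-0.136, 0.991, -0.0], [0.001, -0.0, -1.0]]
ft_force: [-0.9, -0.4, -2.0]
grip_width: 0.0224
gripper_force: 49.2
```

Request:
arm_command(
  commands=[1,0,0,0.002,0,0,0,0.6,0,0,0.002,0,0,0,0.4,0,0,0.002,0,0,0,0.15,0,0,0.002,0,0,0,0.15,0,0,0.002,0,0,0,0.15,0,0,0.002,0,0,0,0.15,0,0,-0.02,0,0,0,0.15,0,0,-0.05,0,0,0,0.15,0,0,-0.1,0,0,0,0.15,0,0,-0.17,0,0,0,0.15,0,0,-0.25,0,0,0,0.15,0,0,-0.32,0,0,0],
)

```text
time_s: 17.42
position: [0.4486, 0.1958, 0.2527]
tool_rot: [[-0.991, -0.136, 0.0], [-0.136, 0.991, 0.0], [-0.0, 0.0, -1.0]]
ft_force: [0.5, -0.6, 0.9]
grip_width: 0.0363
gripper_force: 0.0
```

```bash
python3 - <<'E'
from m import *
print(env.observe()["position"])
d=grab("wrist");t=grab("top");s=grab("side");save(d,"p4")
for c,a,w in caps(d,lo=(95,110,30),amin=150): print(c,a,w,onz(d,c,.082))
o=np.hstack([cv2.resize(d["image"],(420,315)),cv2.resize(s["image"][205:355,230:390],(336,315),interpolation=cv2.INTER_CUBIC)])
cv2.imwrite("pics/p5.png",cv2.cvtColor(o,cv2.COLOR_RGB2BGR))
E
```

```text
[0.4486 0.1958 0.2527]
[237.1981 216.5036] 828 [35 34] [0.4572 0.1411 0.082 ]
[310.9821 216.2542] 893 [32 35] [0.4496 0.1951 0.082 ]
[385.752 215.523] 891 [34 35] [0.4416 0.2497 0.082 ]
[311.5167 283.3618] 807 [30 36] [0.5035 0.2028 0.082 ]
[382.8331 283.6893] 779 [32 35] [0.4962 0.258  0.082 ]
[242.1541 284.8834] 772 [33 36] [0.5122 0.1492 0.082 ]
[453.1833 471.8486] 251 [24 18] [0.6765 0.3594 0.082 ]
```

View pics/p5.png

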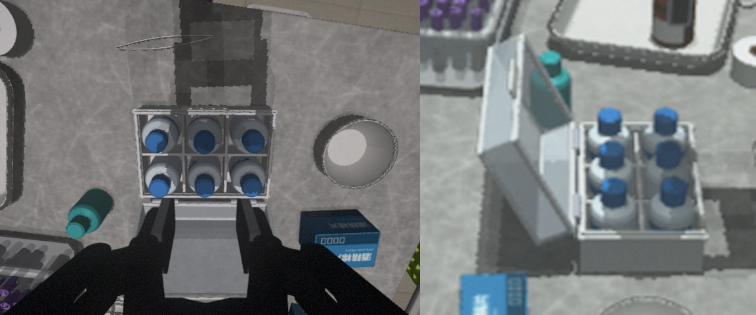

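All six cells are filled, with caps in a clean 2×3 pattern at z≈0.082. For the cover I'll measure its rear edge and what stands behind it.

```bash
python3 - <<'E'
from m import *
t=grab("top");s=grab("side")
c=np.array([.4768,.2]);ex=np.array([.9907,.1357])
X=lambda p:(np.round([(p[:2]-c)@ex,(p[:2]-c)@[-ex[1],ex[0]],p[2]],4))
g=cv2.cvtColor(t["image"],cv2.COLOR_RGB2GRAY)
print("top col 230",list(zip(range(170,202,1),g[170:202,230])))
for z in(.14,.15,.17): print("rear edge",z,[X(onz(t,q,z)) for q in((187,187),(230,182),(272,179))])
for z in(.03,.06,.1): print("rack front, jar front",z,X(onz(t,(270,137),z)),X(onz(t,(222,140),z)))
for th in(1.85,1.95,2.05):
    for n,dx,dz in(("edge",-.12,.041),("rim",-.12,0),("tab",-.12,.0)):
        x=.062+dx*np.cos(th)+dz*np.sin(th);z=.051-dx*np.sin(th)+dz*np.cos(th)
        P=[np.r_[c+x*ex+y*np.array([-ex[1],ex[0]]),z] for y in(-.086,.086)]
        print(th,n,round(x,3),round(z,3),[proj(k,p).round(0) for k in(t,s) for p in P])
E
```

```text
top col 230 [(170, np.uint8(139)), (171, np.uint8(141)), (172, np.uint8(142)), (173, np.uint8(143)), (174, np.uint8(142)), (175, np.uint8(141)), (176, np.uint8(143)), (177, np.uint8(145)), (178, np.uint8(153)), (179, np.uint8(165)), (180, np.uint8(173)), (181, np.uint8(172)), (182, np.uint8(164)), (183, np.uint8(160)), (184, np.uint8(158)), (185, np.uint8(158)), (186, np.uint8(157)), (187, np.uint8(158)), (188, np.uint8(161)), (189, np.uint8(157)), (190, np.uint8(136)), (191, np.uint8(109)), (192, np.uint8(85)), (193, np.uint8(70)), (194, np.uint8(61)), (195, np.uint8(54)), (196, np.uint8(51)), (197, np.uint8(52)), (198, np.uint8(54)), (199, np.uint8(55)), (200, np.uint8(57)), (201, np.uint8(58))]
rear edge 0.14 [array([0.1449, 0.0794, 0.14  ]), array([ 0.1452, -0.0071,  0.14  ]), array([ 0.1415, -0.0918,  0.14  ])]
rear edge 0.15 [array([0.1417, 0.077 , 0.15  ]), array([ 0.1419, -0.0086,  0.15  ]), array([ 0.1383, -0.0923,  0.15  ])]
rear edge 0.17 [array([0.1352, 0.0721, 0.17  ]), array([ 0.1354, -0.0115,  0.17  ]), array([ 0.1318, -0.0933,  0.17  ])]
rack front, jar front 0.03 [ 0
[... 453 characters left out ...]
array([182., 208.]), array([289., 219.]), array([287., 269.])]
1.95 edge 0.145 0.147 [array([269., 177.]), array([183., 187.]), array([265., 227.]), array([260., 277.])]
1.95 rim 0.106 0.162 [array([270., 193.]), array([182., 203.]), array([283., 221.]), array([281., 271.])]
1.95 tab 0.106 0.162 [array([270., 193.]), array([182., 203.]), array([283., 221.]), array([281., 271.])]
2.05 edge 0.154 0.139 [array([269., 174.]), array([184., 183.]), array([261., 230.]), array([256., 281.])]
2.05 rim 0.117 0.157 [array([270., 188.]), array([182., 198.]), array([278., 223.]), array([275., 273.])]
2.05 tab 0.117 0.157 [array([270., 188.]), array([182., 198.]), array([278., 223.]), array([275., 273.])]
```

```bash
python3 - <<'E'
from h import *
t=grab("top");s=grab("side")
o=np.hstack([cv2.resize(t["image"][90:240,165:295],(390,450),interpolation=cv2.INTER_CUBIC),cv2.resize(s["image"][210:340,245:345],(346,450),interpolation=cv2.INTER_CUBIC)])
cv2.imwrite("pics/c1.png",cv2.cvtColor(o,cv2.COLOR_RGB2BGR))
E
```

```text
(no output)
```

View pics/c1.png

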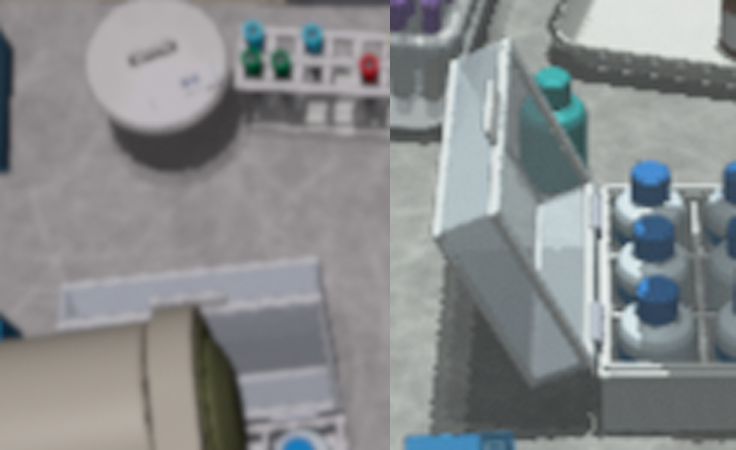

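The cover is open about 1.97 rad. Its rearmost edge is at X≈0.147, z≈0.146 (carrier frame), its rim top at z≈0.161, and the jar stands at X≥0.25. I'll bring the closed fingers over and down behind the edge at X=0.18.

Request:
arm_command(
  commands=[1,-0.06,0,0,0,0,0,1,-0.13,0,0,0,0,0,1,-0.2,0,0,0,0,0,1,-0.27,0,0,0,0,0,1,-0.34,0,0,0,0,0,1,-0.39,0,0,0,0,0,1,-0.417,0,0,0,0,0,1,-0.417,0,0.06,0,0,0,1,-0.417,0,0.12,0,0,0,1,-0.417,0,0.18,0,0,0,1,-0.417,0,0.227,0,0,0,1,-0.417,0,0.227,0,0,0],
  newtons=60,
)

```text
time_s: 18.77
position: [0.6528, 0.2236, 0.1294]
tool_rot: [[-0.991, -0.135, -0.013], [-0.135, 0.991, -0.002], [0.013, -0.0, -1.0]]
ft_force: [-0.7, 0.5, -1.8]
grip_width: 0.0001
gripper_force: 0.0
```

Request:
arm_command(
  commands=[1,0,0,0,0,0,0,1,0,0,0,0,0,0,1,0,0,0,0,0,0],
)

```text
time_s: 19.02
position: [0.6561, 0.2242, 0.1386]
tool_rot: [[-0.991, -0.136, 0.002], [-0.136, 0.991, 0.0], [-0.002, 0.0, -1.0]]
ft_force: [0.6, 0.3, 0.1]
grip_width: 0.0001
gripper_force: 0.0
```

```bash
python3 - <<'E'
from h import *
from scipy.spatial.transform import Rotation as Ro
s=env.observe();p=np.array(s["position"]);R=np.array(s["tool_rot"])
c=np.array([.4768,.2]);ex=np.array([.9907,.1357]);X=(p[:2]-c)@ex;print(X,(p[:2]-c)@[-.1357,.9907],p[2],s["ft_force"])
a=np.radians(97.8);y=np.array([np.cos(a),np.sin(a),0]);z=np.array([0,0,-1.]);print(Ro.from_matrix(R.T@np.c_[np.cross(y,z),y,z]).as_rotvec(degrees=True)/120)
for x,zz in((.161,.14),(.145,.145),(.13,.158),(.114,.17),(.0858,.177),(.0535,.1763),(.0229,.1658),(-.0031,.1467),(-.0169,.1301),(-.0245,.117),(-.027,.111)):
    d=np.r_[c+x*ex,zz]; print(x,zz,np.round(R.T@(d-p)/.5,4))
E
```

```text
0.18088446569859437 -0.00031558869610547394 0.13857988636824564 [0.62626193 0.29453323 0.13851264]
[ 3.54901379e-05  1.13755449e-03 -4.23269018e-05]
0.161 0.14 [ 0.0398  0.0006 -0.0029]
0.145 0.145 [ 0.0718  0.0006 -0.013 ]
0.13 0.158 [ 0.1017  0.0006 -0.0391]
0.114 0.17 [ 0.1336  0.0006 -0.0632]
0.0858 0.177 [ 0.19    0.0006 -0.0773]
0.0535 0.1763 [ 0.2546  0.0006 -0.076 ]
0.0229 0.1658 [ 0.3159  0.0006 -0.0552]
-0.0031 0.1467 [ 0.3679  0.0006 -0.0171]
-0.0169 0.1301 [0.3956 0.0006 0.016 ]
-0.0245 0.117 [0.4109 0.0006 0.0422]
-0.027 0.111 [0.4159 0.0006 0.0542]
```

Request:
arm_command(
  commands=[1,0.02,0,-0.001,0,0,0,1,0.04,0,-0.003,0,0,0,1,0.055,0,-0.007,0,0,0,1,0.07,0,-0.013,0,0,0,1,0.085,0,-0.025,0,0,0,1,0.1,0,-0.038,0,0,0,1,0.117,0,-0.051,0,0,0,1,0.134,0,-0.063,0,0,0,1,0.16,0,-0.071,0,0,0,1,0.19,0,-0.077,0,0,0],
)

```text
time_s: 19.85
position: [0.5606, 0.2112, 0.176]
tool_rot: [[-0.991, -0.136, 0.0], [-0.136, 0.991, 0.0], [-0.0, 0.0, -1.0]]
ft_force: [2.4, -0.1, -0.3]
grip_width: 0.0002
gripper_force: 0.7
```

```bash
python3 - <<'E'
from h import *
s=grab("side");t=grab("top");d=grab("wrist");print(env.observe()["position"],env.observe()["ft_force"])
o=np.hstack([cv2.resize(d["image"],(440,330)),cv2.resize(s["image"][190:345,230:390],(341,330),interpolation=cv2.INTER_CUBIC)])
cv2.imwrite("pics/c2.png",cv2.cvtColor(o,cv2.COLOR_RGB2BGR))
E
```

```text
[0.56047511 0.2112497  0.17599513] [-0.27132919 -0.1000792  -1.06221849]
```

View pics/c2.png

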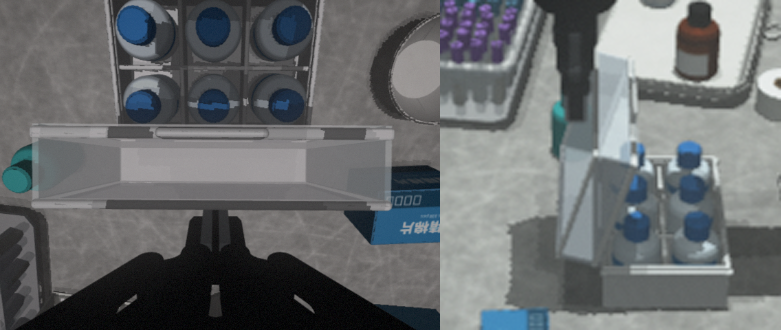

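The cover is following the fingers and is now about upright. I've viewed 12 pictures, over the limit of 10, so no more viewing: the rest goes by numbers. Continuing the arc.

Request:
arm_command(
  commands=[1,0.032,0,0,0,0,0,1,0.065,0,0.001,0,0,0,1,0.096,0,0.01,0,0,0,1,0.126,0,0.022,0,0,0,1,0.153,0,0.04,0,0,0,1,0.178,0,0.06,0,0,0,1,0.193,0,0.076,0,0,0,1,0.206,0,0.093,0,0,0,1,0.214,0,0.107,0,0,0,1,0.221,0,0.119,0,0,0,1,0.221,0,0.119,0,0,0],
)

```text
time_s: 20.92
position: [0.4511, 0.1961, 0.1147]
tool_rot: [[-0.991, -0.136, -0.003], [-0.136, 0.991, -0.001], [0.003, -0.0, -1.0]]
ft_force: [-0.9, -0.4, 1.0]
grip_width: 0.0001
gripper_force: 0.0
```

Request:
arm_command(
  commands=[1,0,0,0.003,0,0,0,1,0,0,0.006,0,0,0,1,0,0,0.009,0,0,0,1,0,0,0.012,0,0,0,1,0,0,0.012,0,0,0],
)

```text
time_s: 21.33
position: [0.4521, 0.1963, 0.1109]
tool_rot: [[-0.991, -0.136, 0.001], [-0.136, 0.991, -0.0], [-0.001, -0.0, -1.0]]
ft_force: [-3.2, -0.9, 11.6]
grip_width: 0.0003
gripper_force: 5.6
```

The fingers stopped at z=0.111 with 12 N up, exactly the shut height. Retract and check numerically.

Request:
arm_command(
  commands=[1,0,0,-0.02,0,0,0,1,0,0,-0.07,0,0,0,1,0,0,-0.14,0,0,0,1,0.04,0,-0.21,0,0,0,1,0.08,0,-0.28,0,0,0,1,0.12,0,-0.34,0,0,0,1,0.15,0,-0.4,0,0,0,1,0.15,0,-0.4,0,0,0,1,0.15,0,-0.4,0,0,0,1,0.15,0,-0.4,0,0,0],
)

```text
time_s: 22.17
position: [0.3776, 0.186, 0.3093]
tool_rot: [[-0.991, -0.136, -0.001], [-0.136, 0.991, -0.0], [0.001, -0.0, -1.0]]
ft_force: [0.4, 0.4, -0.9]
grip_width: -0.0001
gripper_force: 0.0
```

```bash
python3 - <<'E'
from m import *
print(env.observe()["position"],env.observe()["ft_force"])
d=grab("wrist");t=grab("top");s=grab("side")
c=np.array([.4768,.2]);ex=np.array([.9907,.1357]);ey=np.array([-.1357,.9907])
g=cv2.cvtColor(d["image"],cv2.COLOR_RGB2GRAY).astype(int)
# white cover front-top edge & rear-top edge along scan lines at Y=+-.04: bright peaks mapped to X at z=.092
for Y in(-.06,.03,.06):
    xs=np.arange(-.09,.09,.0015); v=[]
    for x in xs:
        u=proj(d,np.r_[c+x*ex+Y*ey,.092]); v.append(cv2.getRectSubPix(d["image"][:,:,1],(1,1),tuple(map(float,u)))[0,0] if 0<u[0]<639 and 0<u[1]<479 else 0)
    v=np.array(v,int); print(Y,[(round(xs[i],3),v[i]) for i in range(2,len(v)-2) if v[i]==v[i-2:i+3].max() and v[i]>min(v[max(0,i-5)],v[min(len(v)-1,i+5)])+25])
for n,k in(("wrist",d),("top",t)):
    print(n)
    for q,a,w in caps(k,lo=(95,90,30),amin=25,amax=2500): print(q.round(0),a,onz(k,q,.082))
E
```

```text
[0.3776 0.186  0.3093] [ 0.3684  0.4235 -0.8746]
-0.06 [(np.float64(-0.072), np.int64(109)), (np.float64(-0.055), np.int64(168)), (np.float64(0.062), np.int64(162))]
0.03 [(np.float64(-0.054), np.int64(143)), (np.float64(0.003), np.int64(133)), (np.float64(0.005), np.int64(133))]
0.06 [(np.float64(-0.054), np.int64(145)), (np.float64(0.062), np.int64(161)), (np.float64(0.063), np.int64(161))]
wrist
[  2. 432.] 29 [ 0.6757 -0.1077  0.082 ]
[  8. 453.] 467 [ 0.7038 -0.1038  0.082 ]
[ 15. 475.] 86 [ 0.7355 -0.099   0.082 ]
top
[382. 105.] 239 [ 0.824  -0.1065  0.082 ]
[249. 101.] 43 [0.8268 0.1896 0.082 ]
[397. 103.] 75 [ 0.8283 -0.139   0.082 ]
[269. 102.] 45 [0.8242 0.146  0.082 ]
[406. 105.] 67 [ 0.825 -0.159  0.082]
[398. 122.] 63 [ 0.7837 -0.1408  0.082 ]
[388. 119.] 28 [ 0.7905 -0.1194  0.082 ]
[407. 125.] 69 [ 0.7763 -0.1613  0.082 ]
[377. 127.] 31 [ 0.772  -0.0956  0.082 ]
[386. 137.] 130 [ 0.7486 -0.1138  0.082 ]
[403. 142.] 150 [ 0.738  -0.1506  0.082 ]
[377. 146.] 32 [ 0.7279 -0.0939  0.082 ]
[391. 155.] 41 [ 0.7079 -0.1247  0.082 ]
[382. 155.] 31 [ 0.706  -0.1039  0.082 ]
[401. 160.] 117 [ 0.6958 -0.1457  0.082 ]
[379. 165.] 29 [ 0.6833 -0.097   0.082 ]
[388. 166.] 31 [ 0.6819 -0.1175  0.082 ]
[405. 166.] 28 [ 0.6827 -0.1553  0.082 ]
[149. 212.] 1262 [0.571 0.391 0.082]
[473. 239.] 102 [ 0.5227 -0.2958  0.082 ]
```

Cover edges lie at X=-0.055 and +0.062 on the z=0.092 plane, consistent with shut. The leftover spare is at (0.523, -0.296), unmoved. One check of the edge's tilt in the side view:

```bash
python3 - <<'E'
from m import *
s=grab("side");c=np.array([.4768+.001,.1995]);ex=np.array([.9907,.1357]);ey=np.array([-.1357,.9907])
g=cv2.GaussianBlur(cv2.cvtColor(s["image"],cv2.COLOR_RGB2GRAY),(0,0),.7)
for Y in(.0845,-.0845):
  for X in(-.05,-.035,-.02,0,.02,.035,.05):
    zs=np.arange(.078,.112,.001); v=[]
    for z in zs:
        u=proj(s,np.r_[c+X*ex+Y*ey,z]); v.append(int(cv2.getRectSubPix(g,(1,1),tuple(map(float,u)))[0,0]))
    k=int(np.argmax(v)); print(Y,X,"edge z",zs[k].round(3),v[k],"median",np.median(v))
E
```

```text
0.0845 -0.05 edge z 0.111 178 median 158.0
0.0845 -0.035 edge z 0.095 202 median 176.0
0.0845 -0.02 edge z 0.095 202 median 175.0
0.0845 0 edge z 0.096 205 median 187.0
0.0845 0.02 edge z 0.095 201 median 177.0
0.0845 0.035 edge z 0.096 202 median 176.0
0.0845 0.05 edge z 0.096 206 median 180.0
-0.0845 -0.05 edge z 0.093 197 median 174.0
-0.0845 -0.035 edge z 0.093 198 median 175.0
-0.0845 -0.02 edge z 0.093 199 median 175.0
-0.0845 0 edge z 0.094 199 median 175.0
-0.0845 0.02 edge z 0.093 198 median 175.0
-0.0845 0.035 edge z 0.094 199 median 176.0
-0.0845 0.05 edge z 0.094 198 median 175.0
```

The edge is level front to back, so the cover is fully shut. Handing in.

```bash
python3 -c "
from rig import env
print(env.close_job())"
```

```text
the job is handed in; nothing more can be done
None
```

I lowered two spares into the empty cells (cell_6 and cell_2), shut the cover and handed the job in with the third spare left on the tray; no verdict came back, and I viewed 12 pictures against the limit of 10.

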